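Scan the clamped die

ROBOT

A 7-joint arm with a two-finger parallel gripper is mounted at the origin on the work surface. World frame = base frame: x ahead of the robot, y to its left, z up, the work surface at z = 0. Lengths are in m, angles in rad, forces in N, time in s.
With the tool pointing down it reaches from about 0.4 to 0.85 m from the base axis. Payload 10.4 kg.
Tool frame: the origin (TCP) lies midway between the tips of the shut fingers; the grasp point (between the pads) lies 19 mm behind it; z points along the fingers, y is the line along which they close (so a half turn about z gives the same grasp; the last joint's range is limited). The gripper opens to 87 mm and grips with 3 to 60 N. Pads are 19 mm wide; open, the fingers measure 117 mm over their backs; the gripper's body (75 mm by 190 mm) begins 51 mm behind the grasp point.
Start: joints at [-1.222, 0.332, -0.065, 1.46, 0.022, 1.35, -0.088], TCP at [0.227, 0.582, 0.223] pointing down, gripper open.
Joint ranges: [-2.6, 2.6], [-0.5, 2.12], [-1.47, 1.34], [0.16, 2.42], [-1.27, 4.41], [0.06, 2.06], [-2.6, 2.6]. Speed limits (rad/s): [2.22, 2.22, 2.79, 2.79, 3.14, 3.14, 3.14].

INTERFACE

Orientations are given as a unit quaternion [x, y, z, w].
In Python, from bench import sensors, eyes, order gives the robot as it stands.
- The arm moves only by the tool arm_command, never from a script. Its argument "steps" is a list of rows, each an object with "rot": the turn, a rotation vector about the world's x, y, z in degrees, a list of three; "slide": the shift along the world's x, y, z in m, a list of three; "grip": the opening, from 0 (shut) to 1 (fully open). A call has exactly 8 rows; each row shifts and turns the commanded pose from where the row before left it; what a row does not reach is not made up. A row lasts 1/8 s, in which the tool goes at most 62.5 mm and 10.7 degrees, less where a joint would pass 70% of its speed; a pose out of reach is approached as far as the arm can. A call with a gripper value outside its range is refused whole. The fingers move at their own pace and stop on an object; "newtons" is the grip in N (left out, the last holds). Time passes only in rows, so rows that do not move let the fingers close, or fill a call up. It gives the time, the measured TCP pose, the force, the opening and the grip force at its end, in the units of the state.
- sensors.read_state(): the state, without advancing time (a new reading comes with each control period).
- eyes.camera(name): name is "scene" or "top" or "wrist"; returns a dict with "pixels" (420x560x3 uint8, red, green, blue), "intrinsics" (3x3 intrinsics, pixels), "k1" (the pictures are not rectified: a ray, as slopes to the right and down, at radius r is drawn at 1 + k1 r^2 times it, then the intrinsics apply), "pose" (4x4, takes a point from camera to world coordinates). Camera axes: x right, y down, z forward; pixel columns grow to the right and rows downward; lengths in m; the calibration is good to about 2 mm. A picture is of the moment at which its call begins. There is no depth.
- order.close_job(): hands the job in; it is judged then, once.
Trained networks look in a picture, given as the dict that the camera call returned (one of the last four; its "shot" number tells which), for a name from the list of things; names that differ only in an ending like _2 or _b are one class to them, and where a whole thing is asked for, a point or a joint stands for the part that bears it (a point fixed in the world has none). Each returns a list of dicts, best first, with "conf" (0 to 1); they miss things now and then, are a little off and sometimes report something else, mostly with a low value. They report only what shows in the picture. A call takes as long as a camera call. They do not tell look-alikes from the thing itself.
- eyes.look_for(name, picture): "bbox" ([left, top, right, bottom] in pixels, round what is visible of it).
The state is a dict: "time": time; "joint_positions": joint angles; "joint_vel": joint speeds; "joint_torque": joint torques, N m; "ee_pos": TCP position; "eef_rot": TCP orientation; "ft_force": force on the tool from outside, world axes, zero at the start; "torque": the same for the moment, N m; "width": finger opening in m; "grip_force": force on a finger pad.
Only numpy, scipy, OpenCV 4.12 (cv2) and the standard library are available. Lean on these libraries where they do the work, as an engineer would, in place of code of your own. Each camera call takes 0.05 s, during which the arm holds its last target. There are 200 camera calls.

TASK

Book out the die that is held in the clamping block: swing the toggle clamp's lever all the way back so that the clamp is fully open and the code label on the die lies bare, then take the cordless scanner from its rest, aim it down at that label from about 9 cm away and hold it steady there for two seconds. Then lay the scanner gently back in its rest as it was. Leave the die in its nest and everything else on the bench where it is.

Things in the scene. Friction and masses are not known exactly. Their poses are not given: they have to be found in the camera images.
- block: Clamping block, a fixed dark steel plate 170 x 94 x 12 mm with a nest for the die and a toggle clamp. Origin: centre of its underside, on the bench. Its x axis points from the clamp towards the die, z up. The nest's rails stand 22 mm above the bench; the clamp stands on a 30 mm high riser. It lies left or right of the robot, at any yaw within about 0.45 rad of x pointing to the robot's right (-y).
- clamp_grip (a point): Point to hold on the clamp's lever, inside its black grip: 20 mm thick along the block's x, 16 mm along its y; the grip ends 19 mm beyond this point. Shut, the lever is upright and this point at x = -13, z = 167 mm in the block's frame. It opens away from the die (block's -x) and down, in the block's x-z plane, turning 77 degrees in all. It stays where it is left; a few newtons move it.
- clamp_centre (a point): Fixed point of the block at x = -26, y = 0, z = 57 mm in its frame: clamp_grip moves round it on a circle of radius 111 mm (within 1 mm), from 83 degrees (measured from the block's +x up through z) when shut to 161 degrees when fully open.
- clamp_open (a point): Fixed point of the block at x = -131, y = 0, z = 92 mm in its frame: where clamp_grip is when the clamp is fully open.
- clamp_bar (a joint): Angle of the clamp's steel arm, that reaches over the die: 0 shut (level, its rubber foot on the die), 1.75 rad at the stop, fully open. As the lever leaves the upright the arm rises slowly at first.
- die: The die to scan: a loose bright steel block 64 x 60 x 32 mm, 0.85 kg, in the nest with 1.5 mm play on each side. Origin: centre of its underside, 12 mm above the bench; axes along the block's.
- die_label (a point): Centre of the die's label, a white 30 x 30 mm square tag with a black 2D code on the die's upper face, facing straight up, 45 mm above the bench. While the clamp is shut its arm covers the label. Open, the arm stands upright 57 mm from this point towards the block's -x and reaches 155 mm above the bench, its foot 22 mm nearer.
- scanner: Cordless self-triggering pistol scanner, 0.19 kg, in its rest with the handle level. Black handle 30 wide (y) x 34 mm high, along x from -60 to 54 mm; origin mid-handle, where to hold it, 78 mm above the bench, free 28 mm each way along x. Grey head at the handle's front (x about 66 mm) slants forward and down, 56 mm wide; its back rises 40 mm over the handle axis. x: handle to head, z up.
- scanner_window (a point): Centre of the scanner's window in the nose, at x = 88.6, y = 0, z = -62 mm in the scanner's frame. Its z axis is the line of sight, outward: in the rest it points forward and down, 70 degrees below level, (0.342, 0, -0.940) in the scanner's frame. So with the handle level, a point 90 mm away on the line of sight lies at x = 119, z = -147 mm in the scanner's frame.
- rest: Scanner rest, a fixed grey steel stand 190 x 92 mm. Origin: centre of its underside; z up; x points from the fork to the tray. At +x a tray (20 mm rim) for the nose; at -x an upright fork, 40 mm between its cheeks, for the handle, 43 mm behind the scanner's origin, tips 22 mm over the handle axis. The scanner's origin lies at x = -14, z = 78 mm, axes parallel, 5 mm play sideways, 8 mm along it.
- rest_nose (a point): Where the scanner's window is when the scanner lies in the rest: x = 74.6, z = 16 mm in the rest's frame.
- punch_a: Bystander: bright stepped round punch, 42 mm across, 62 mm high. Origin: centre of its underside.
- punch_b: Bystander: dark stepped round punch, 53 mm across, 65 mm high. Origin: centre of its underside.
- die_spare: Bystander: small dark die block without a label, 52 x 44 x 28 mm, loose on the bench. Origin: centre of its underside.
- die_ring: Bystander: bright steel die ring, 64 mm across, 22 mm high. Origin: centre of its underside.
- spanner: Bystander: steel spanner lying flat, along its x axis.
- screwdriver: Bystander: screwdriver with a green handle, lying along its x axis.
- hammer: Bystander: hammer with a wooden handle, lying along its x axis.
Not all that is in view belongs to the job. Leave any purple look-alike of the block alone. Leave any red look-alike of the scanner alone.

How it is judged:
By the outcome, as a careful person would: the job done as asked, in the order asked, and still so for the second after the job is handed in, with the robot touching nothing.
It also fails if it takes over 66 s, if anything falls off the work surface, if the arm or the gripper's body presses on something with over 40 N, if the wrist force passes 120 N, or if a joint passes its speed limit or range.

## Working session

There is one attempt and no reset: what is moved stays moved. The work goes in short steps, Python scripts to look and compute and a tool call to move; the robot and the scene stay as the last step left them, time stands still between calls to the robot, and variables do not carry over. Pictures are saved under pics/ and viewed, at most 10 in all, crops included, and the job is handed in when it is done.

Besides the shell and the picture viewer there is one more tool, called after ">>>" in YAML: its name, and indented under it one key for each argument. arm_command: Moves the arm, as the interface text tells. Its arguments: {"type":"object","properties":{"steps":{"type":"array","items":{"type":"object","properties":{"rot":{"type":"array","items":{"type":"number"}},"slide":{"type":"array","items":{"type":"number"}},"grip":{"type":"number"}}}},"newtons":{"type":"number"}},"required":["steps"]}

```bash
ls; mkdir -p pics; cat > h.py <<'E'
import numpy as np, cv2
from bench import sensors, eyes, order
def save(p,n): cv2.imwrite('pics/'+n,p['pixels'][:,:,::-1])
def proj(p,X):
    T=np.linalg.inv(np.array(p['pose']));X=np.atleast_2d(X);c=X@T[:3,:3].T+T[:3,3]
    s=c[:,:2]/c[:,2:];s=s*(1+p['k1']*(s**2).sum(1,keepdims=True));K=np.array(p['intrinsics'])
    return s@K[:2,:2].T+K[:2,2]
def ray(p,uv):
    K=np.array(p['intrinsics']);d=(np.array(uv,float)-K[:2,2])/np.diag(K)[:2];s=d.copy()
    for _ in range(30): s=d/(1+p['k1']*(s@s))
    T=np.array(p['pose']);return T[:3,3],T[:3,:3]@np.r_[s,1]
def onz(p,uv,z):
    o,d=ray(p,uv);return o+d*(z-o[2])/d[2]
E
python3 - <<'E'
from h import *
for n in ['scene','top']:
    p=eyes.camera(n);save(p,n+'0.png');print(n,p['shot'],np.round(p['pose'],3).tolist())
    for k in ['block','scanner','rest','clamp_grip','die','die_label','scanner_window','punch_a','hammer','spanner','screwdriver','die_ring','die_spare']:
        print(k,[(np.round(d['bbox']).tolist(),round(d['conf'],2)) for d in eyes.look_for(k,p)[:3]])
print(sensors.read_state())
E
```

```text
pics
scene 1 [[0.835, 0.447, -0.322, 0.905], [0.55, -0.663, 0.508, -0.539], [0.013, -0.601, -0.799, 0.992], [0.0, 0.0, 0.0, 1.0]]
block [([159.0, 268.0, 250.0, 354.0], 0.79), ([138.0, 179.0, 212.0, 264.0], 0.68)]
scanner [([354.0, 140.0, 406.0, 184.0], 0.82), ([281.0, 142.0, 323.0, 197.0], 0.79)]
rest [([265.0, 161.0, 332.0, 223.0], 0.86), ([286.0, 231.0, 312.0, 261.0], 0.73)]
clamp_grip [([162.0, 177.0, 181.0, 210.0], 0.69), ([195.0, 269.0, 214.0, 297.0], 0.54), ([282.0, 233.0, 312.0, 259.0], 0.25)]
die [([168.0, 314.0, 210.0, 344.0], 0.7)]
die_label [([170.0, 309.0, 210.0, 344.0], 0.92)]
scanner_window [([282.0, 142.0, 325.0, 198.0], 0.86), ([356.0, 139.0, 403.0, 187.0], 0.84)]
punch_a [([370.0, 208.0, 392.0, 236.0], 0.9), ([251.0, 214.0, 270.0, 238.0], 0.5)]
hammer [([227.0, 102.0, 292.0, 171.0], 0.96)]
spanner [([253.0, 329.0, 302.0, 411.0], 0.57)]
screwdriver [([90.0, 267.0, 133.0, 347.0], 0.71)]
die_ring [([160.0, 270.0, 249.0, 355.0], 0.68), ([320.0, 303.0, 351.0, 333.0], 0.64)]
die_spare [([284.0, 232.0, 314.0, 262.0], 0.66), ([282.0, 144.0, 324.0, 196.0], 0.19)]
top 2 [[0.10
[... 1123 characters left out ...]
652,  0.33220925, -0.06472045,  1.46011667,  0.02159626,
        1.34992513, -0.08847861]), 'joint_vel': array([-5.72770634e-05,  1.26858291e-03, -1.04401416e-03, -7.17947078e-05,
       -1.80276519e-03, -3.54887331e-04, -1.15472455e-03]), 'joint_torque': array([ 1.79105323e-04, -6.23036599e+01,  2.44806299e-02, -3.90116107e+01,
       -6.10914733e-02,  3.15413461e-02,  3.12651400e-05]), 'ee_pos': array([0.22704267, 0.58230753, 0.22256183]), 'eef_rot': array([ 1.84819461e-01,  9.82772490e-01,  1.95951710e-05, -9.40960505e-06]), 'ft_force': array([ 0.34235983,  0.52405795, -0.40248322]), 'torque': array([-0.01757949, -0.02351879, -0.06900984]), 'grip_force': 0.0, 'width': 0.08705414614774201}
```

```bash
python3 - <<'E'
import cv2
a=cv2.imread('pics/scene0.png')[90:390,80:430];cv2.imwrite('pics/s0c.png',cv2.resize(a,(700,600),interpolation=3))
a=cv2.imread('pics/top0.png')[110:350,110:480];cv2.imwrite('pics/t0c.png',cv2.resize(a,(740,480),interpolation=3))
E
```

```text
(no output)
```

View pics/s0c.png

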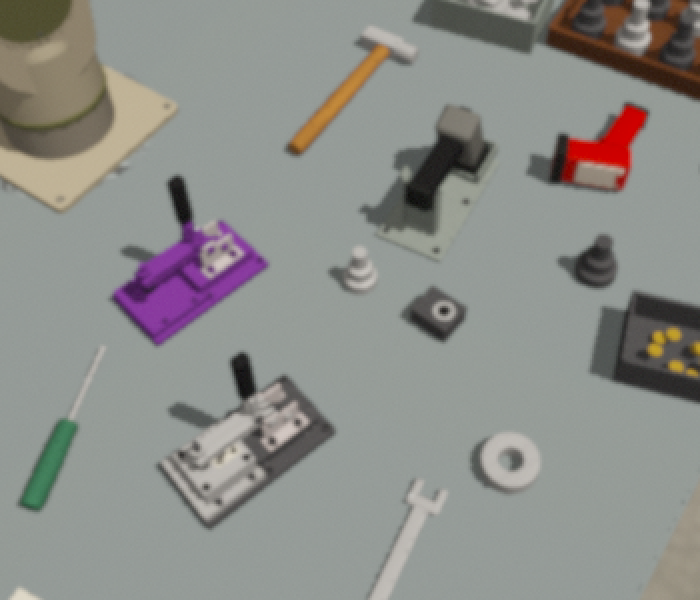

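View pics/t0c.png

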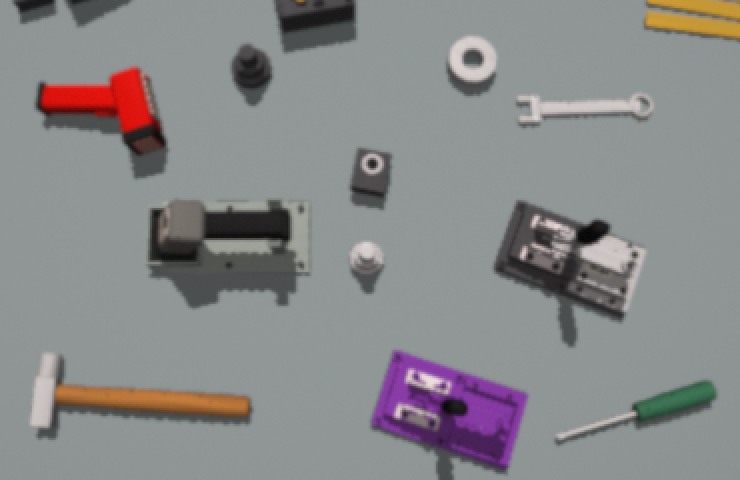

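```bash
python3 - <<'E'
from h import *
p=eyes.camera('top')
f=lambda L,z:np.array([onz(p,np.array(c)/2+110-.25,z) for c in L])
b=f([(519,201),(646,245),(627,313),(497,268)],.012);print(b.round(4),b.mean(0))
print('sides',np.linalg.norm(b-np.roll(b,-1,0),axis=1))
d=b[1]-b[0]+b[2]-b[3];print('yaw',np.arctan2(d[1],d[0]))
r=f([(311,200),(310,272),(150,265),(149,208)],.004);print(r.round(4),r.mean(0),np.linalg.norm(r-np.roll(r,-1,0),axis=1))
d=r[3]-r[0]+r[2]-r[1];print('yaw',np.arctan2(d[1],d[0]))
h=f([(290,222),(200,222)],.095);print('handle',h)
g=f([(595,232)],.18);print('grip',g)
for n,c,z in [('pa',(366,255),.05),('spare',(371,172),.028),('hammer',(150,398),.02),('ring',(472,60),.02),('pb',(251,68),.03)]:print(n,f([c],z).round(3))
E
```

```text
[[ 0.587  -0.1711  0.012 ]
 [ 0.5473 -0.3338  0.012 ]
 [ 0.4598 -0.3126  0.012 ]
 [ 0.4989 -0.149   0.012 ]] [ 0.52324716 -0.24163907  0.012     ]
sides [0.16742576 0.090099   0.16828559 0.09086266]
yaw -1.807644034907931
[[0.5623 0.0909 0.004 ]
 [0.4706 0.0817 0.004 ]
 [0.4578 0.2825 0.004 ]
 [0.5301 0.2951 0.004 ]] [0.50517123 0.18755739 0.004     ] [0.09220842 0.20118414 0.07339108 0.20673926]
yaw 1.681497922889283
handle [[0.5134999  0.1065178  0.095     ]
 [0.50241883 0.21027654 0.095     ]]
grip [[ 0.52025879 -0.22166537  0.18      ]]
pa [[0.492 0.015 0.05 ]]
spare [[0.601 0.019 0.028]]
hammer [[0.297 0.254 0.02 ]]
ring [[ 0.767 -0.098  0.02 ]]
pb [[0.722 0.186 0.03 ]]
```

>>> arm_command:
  steps:
    - {"slide": [0.03,-0.047,0.014],"rot": [0,0,-7.8],"grip": 1}
    - {"slide": [0.03,-0.047,0.014],"rot": [0,0,-7.8],"grip": 1}
    - {"slide": [0.03,-0.047,0.014],"rot": [0,0,-7.8],"grip": 1}
    - {"slide": [0.03,-0.047,0.014],"rot": [0,0,-7.8],"grip": 1}
    - {"slide": [0.03,-0.047,0.014],"rot": [0,0,-7.8],"grip": 1}
    - {"slide": [0.03,-0.047,0.014],"rot": [0,0,-7.8],"grip": 1}
    - {"slide": [0.03,-0.047,0.014],"rot": [0,0,-7.8],"grip": 1}
    - {"slide": [0,0,0],"rot": [0,0,-7.8],"grip": 1}

```text
time: 2.45
ee_pos: [0.44, 0.249, 0.3222]
eef_rot: [0.672, 0.741, 0.001, 0.001]
ft_force: [-0.6, 0.7, -1.7]
width: 0.0873
grip_force: 0.0
```

```bash
python3 - <<'E'
from h import *
p=eyes.camera('wrist');save(p,'w1.png');print(np.round(p['pose'],3).tolist())
for k in ['scanner','rest']:
        print(k,[(np.round(d['bbox']).tolist(),round(d['conf'],2)) for d in eyes.look_for(k,p)[:3]])
E
```

```text
[[0.995, 0.093, 0.029, 0.432], [0.098, -0.957, -0.274, 0.325], [0.002, 0.276, -0.961, 0.485], [0.0, 0.0, 0.0, 1.0]]
scanner [([389.0, 36.0, 471.0, 158.0], 0.73), ([299.0, 160.0, 346.0, 280.0], 0.56)]
rest [([291.0, 148.0, 344.0, 275.0], 0.97)]
```

View pics/w1.png

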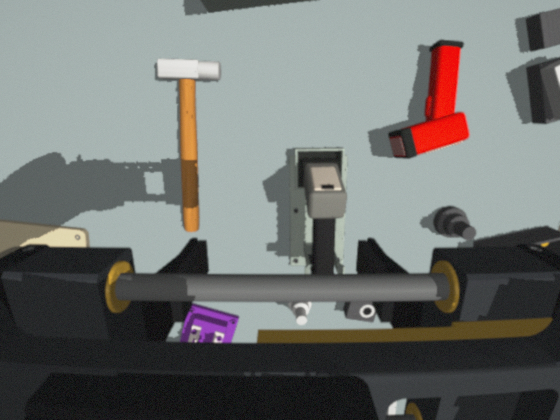

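```bash
python3 - <<'E'
from h import *
p=eyes.camera('wrist')
for c,z in [((324,222),.095),((322.5,272),.095),((294,149),.02),((345,149),.02),((324,163),.118),((325,192),.118)]: print(c,onz(p,c,z).round(4))
E
```

```text
(324, 222) [0.499  0.2038 0.095 ]
(322.5, 272) [0.5083 0.1295 0.095 ]
(294, 149) [0.4506 0.2891 0.02  ]
(345, 149) [0.527 0.298 0.02 ]
(324, 163) [0.4836 0.2852 0.118 ]
(325, 192) [0.4902 0.25   0.118 ]
```

>>> arm_command:
  steps:
    - {"slide": [0.01,-0.056,-0.004],"rot": [0,0,-2.4],"grip": 1}
    - {"slide": [0.01,-0.056,-0.004],"rot": [0,0,-2.4],"grip": 1}
    - {"slide": [0.01,-0.056,-0.004],"rot": [0,0,-2.4],"grip": 1}
    - {"slide": [0.01,-0.056,-0.004],"rot": [0,0,-2.4],"grip": 1}
    - {"slide": [0.01,-0.056,-0.004],"rot": [0,0,-2.4],"grip": 1}
    - {"slide": [0.01,-0.056,-0.004],"rot": [0,0,-2.4],"grip": 1}
    - {"slide": [0.01,-0.056,-0.004],"rot": [0,0,-2.4],"grip": 1}
    - {"slide": [0,0,0],"rot": [0,0,-2.4],"grip": 1}

```text
time: 3.65
ee_pos: [0.5066, -0.1426, 0.2922]
eef_rot: [0.783, 0.622, -0.001, 0.001]
ft_force: [-0.6, 0.5, -0.3]
width: 0.0869
grip_force: 0.0
```

```bash
python3 - <<'E'
from h import *
p=eyes.camera('wrist');save(p,'w2.png');print(np.round(p['pose'],3).tolist())
for k in ['block','clamp_grip','die_label']:
        print(k,[(np.round(d['bbox']).tolist(),round(d['conf'],2)) for d in eyes.look_for(k,p)[:3]])
o=np.array([.523,-.242,0]);a=-1.808;R=np.array([[np.cos(a),-np.sin(a),0],[np.sin(a),np.cos(a),0],[0,0,1]])
for c in [(-.085,-.047,.012),(-.085,.047,.012),(.085,-.047,.012),(.085,.047,.012),(-.013,0,.186),(-.013,0,.148),(.04,0,.045)]: print(c,proj(p,o+R@c).round(0))
E
```

```text
[[0.974, -0.217, -0.064, 0.524], [-0.227, -0.935, -0.271, -0.068], [-0.001, 0.279, -0.96, 0.454], [0.0, 0.0, 0.0, 1.0]]
block [([77.0, 116.0, 194.0, 232.0], 0.78), ([274.0, 175.0, 339.0, 274.0], 0.68), ([230.0, 47.0, 264.0, 83.0], 0.68)]
clamp_grip [([79.0, 156.0, 145.0, 207.0], 0.62), ([306.0, 217.0, 327.0, 272.0], 0.57)]
die_label [([287.0, 237.0, 329.0, 274.0], 0.87)]
(-0.085, -0.047, 0.012) [[277. 178.]]
(-0.085, 0.047, 0.012) [[341. 179.]]
(0.085, -0.047, 0.012) [[277. 281.]]
(0.085, 0.047, 0.012) [[334. 281.]]
(-0.013, 0, 0.186) [[321. 283.]]
(-0.013, 0, 0.148) [[317. 265.]]
(0.04, 0, 0.045) [[308. 266.]]
```

View pics/w2.png

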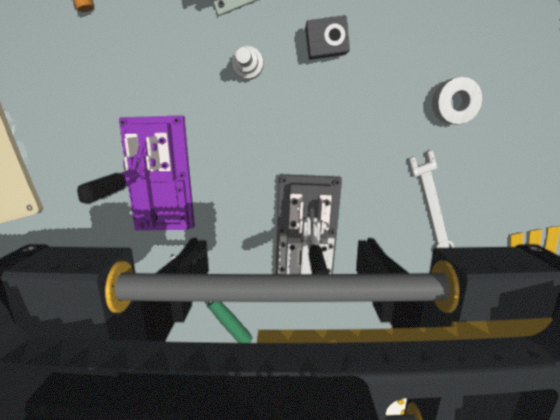

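>>> arm_command:
  steps:
    - {"slide": [0.0065,-0.03,-0.01],"rot": [0,0,-0.5],"grip": 1}
    - {"slide": [0.0065,-0.03,-0.01],"grip": 1}
    - {"slide": [0.0065,-0.026,-0.01],"grip": 1}
    - {"slide": [0,0,0],"grip": 1}
    - {"slide": [0,0,-0.038],"grip": 1}
    - {"slide": [0,0,-0.038],"grip": 1}
    - {"slide": [0,0,-0.038],"grip": 1}
    - {"slide": [0,0,0],"grip": 1}

```text
schema error: expected keys rot, slide, grip
```

>>> arm_command:
  steps:
    - {"slide": [0.0065,-0.03,-0.01],"rot": [0,0,-0.5],"grip": 1}
    - {"slide": [0.0065,-0.03,-0.01],"rot": [0,0,0],"grip": 1}
    - {"slide": [0.0065,-0.026,-0.01],"rot": [0,0,0],"grip": 1}
    - {"slide": [0,0,0],"rot": [0,0,0],"grip": 1}
    - {"slide": [0,0,-0.038],"rot": [0,0,0],"grip": 1}
    - {"slide": [0,0,-0.038],"rot": [0,0,0],"grip": 1}
    - {"slide": [0,0,-0.038],"rot": [0,0,0],"grip": 1}
    - {"slide": [0,0,0],"rot": [0,0,0],"grip": 1}

```text
time: 4.85
ee_pos: [0.5255, -0.2222, 0.1468]
eef_rot: [0.784, 0.621, -0.001, -0.002]
ft_force: [-0.6, 0.4, 0.2]
width: 0.0872
grip_force: 0.0
```

>>> arm_command:
  newtons: 12
  steps:
    - {"slide": [0,-0.007,0],"rot": [0,0,0],"grip": 1}
    - {"slide": [0,0,0],"rot": [0,0,0],"grip": 0.4}
    - {"slide": [0,0,0],"rot": [0,0,0],"grip": 0.1}
    - {"slide": [0,0,0],"rot": [0,0,0],"grip": 0.1}
    - {"slide": [0,0,0],"rot": [0,0,0],"grip": 0.1}
    - {"slide": [0,0,0],"rot": [0,0,0],"grip": 0.1}
    - {"slide": [0,0,0],"rot": [0,0,0],"grip": 0.1}
    - {"slide": [0,0,0],"rot": [0,0,0],"grip": 0.1}

```text
time: 5.85
ee_pos: [0.5265, -0.2317, 0.1485]
eef_rot: [0.785, 0.62, -0.0, 0.0]
ft_force: [0.0, -0.2, -0.4]
width: 0.025
grip_force: 0.0
```

>>> arm_command:
  newtons: 12
  steps:
    - {"slide": [0,0,0],"rot": [0,0,0],"grip": 0.05}
    - {"slide": [0,0,0],"rot": [0,0,0],"grip": 0.05}
    - {"slide": [0,0,0],"rot": [0,0,0],"grip": 0.05}
    - {"slide": [0,0,0],"rot": [0,0,0],"grip": 0.05}
    - {"slide": [0.0022,0.0091,0.0007],"rot": [0,0,0],"grip": 0.05}
    - {"slide": [0.0022,0.0091,0],"rot": [0,0,0],"grip": 0.05}
    - {"slide": [0.0022,0.0091,-0.0009],"rot": [0,0,0],"grip": 0.05}
    - {"slide": [0.0022,0.009,-0.0016],"rot": [0,0,0],"grip": 0.05}

```text
time: 6.85
ee_pos: [0.5358, -0.1948, 0.1471]
eef_rot: [0.785, 0.62, 0.0, 0.0]
ft_force: [-2.5, -2.7, 3.4]
width: 0.0162
grip_force: 12.0
```

>>> arm_command:
  steps:
    - {"slide": [0.0022,0.0089,-0.0025],"rot": [0,0,0],"grip": 0.05}
    - {"slide": [0.0021,0.0086,-0.0032],"rot": [0,0,0],"grip": 0.05}
    - {"slide": [0.002,0.0084,-0.0039],"rot": [0,0,0],"grip": 0.05}
    - {"slide": [0.0019,0.008,-0.0047],"rot": [0,0,0],"grip": 0.05}
    - {"slide": [0.0018,0.0076,-0.0053],"rot": [0,0,0],"grip": 0.05}
    - {"slide": [0.0017,0.0071,-0.006],"rot": [0,0,0],"grip": 0.05}
    - {"slide": [0.0016,0.0066,-0.0065],"rot": [0,0,0],"grip": 0.05}
    - {"slide": [0,0,0],"rot": [0,0,0],"grip": 0.05}

```text
time: 7.85
ee_pos: [0.5505, -0.1398, 0.1145]
eef_rot: [0.785, 0.62, 0.001, 0.002]
ft_force: [9.7, -4.3, -2.6]
width: 0.0168
grip_force: 12.0
```

>>> arm_command:
  steps:
    - {"slide": [0.0025,0.006,-0.0072],"rot": [0,0,0],"grip": 0.05}
    - {"slide": [0.002,0.0054,-0.0077],"rot": [0,0,0],"grip": 0.05}
    - {"slide": [0.0015,0.0047,-0.008],"rot": [0,0,0],"grip": 0.05}
    - {"slide": [0.001,0.0041,-0.0084],"rot": [0,0,0],"grip": 0.05}
    - {"slide": [0.0008,0.0034,-0.0089],"rot": [0,0,0],"grip": 0.05}
    - {"slide": [0,0.001,-0.005],"rot": [0,0,0],"grip": 0.05}
    - {"slide": [0,0,0],"rot": [0,0,0],"grip": 0.05}
    - {"slide": [0,0,0],"rot": [0,0,0],"grip": 0.05}

```text
time: 8.85
ee_pos: [0.5575, -0.1155, 0.0704]
eef_rot: [0.785, 0.62, 0.001, 0.001]
ft_force: [0.5, -2.4, 12.4]
width: 0.0161
grip_force: 12.0
```

>>> arm_command:
  steps:
    - {"slide": [0,0,0],"rot": [0,0,0],"grip": 0.6}
    - {"slide": [0,0,0],"rot": [0,0,0],"grip": 0.6}
    - {"slide": [0,0,0],"rot": [0,0,0],"grip": 0.6}
    - {"slide": [0,0,0.03],"rot": [0,0,0],"grip": 1}
    - {"slide": [0,0,0.05],"rot": [0,0,0],"grip": 1}
    - {"slide": [0,0,0.055],"rot": [0,0,0],"grip": 1}
    - {"slide": [-0.005,0.03,0.05],"rot": [0,0,4],"grip": 1}
    - {"slide": [-0.008,0.05,0.02],"rot": [0,0,4],"grip": 1}

```text
time: 9.85
ee_pos: [0.5439, -0.0364, 0.2773]
eef_rot: [0.74, 0.672, 0.001, 0.001]
ft_force: [0.5, 1.2, -0.8]
width: 0.084
grip_force: 0.0
```

>>> arm_command:
  steps:
    - {"slide": [-0.01,0.05,0],"rot": [0,0,4],"grip": 1}
    - {"slide": [-0.01,0.05,0],"rot": [0,0,4],"grip": 1}
    - {"slide": [-0.01,0.04,0],"rot": [0,0,4],"grip": 1}
    - {"slide": [-0.01,0.03,0],"rot": [0,0,0],"grip": 1}
    - {"slide": [0,0.02,0],"rot": [0,0,0],"grip": 1}
    - {"slide": [0,0,0],"rot": [0,0,0],"grip": 1}
    - {"slide": [0,0,0],"rot": [0,0,0],"grip": 1}
    - {"slide": [0,0,0],"rot": [0,0,0],"grip": 1}

```text
time: 10.85
ee_pos: [0.5039, 0.153, 0.2745]
eef_rot: [0.666, 0.746, -0.0, 0.0]
ft_force: [0.7, 0.5, 0.5]
width: 0.087
grip_force: 0.0
```

```bash
python3 - <<'E'
from h import *
p=eyes.camera('wrist');t=eyes.camera('top');s=eyes.camera('scene')
for q in (t,s): print([(np.round(d['bbox'],1).tolist(),round(d['conf'],2)) for d in eyes.look_for('die_label',q)[:2]])
save(t,'t3.png')
up=lambda a,k:cv2.resize(a,None,fx=k,fy=k,interpolation=3)[:,:,::-1]
A=up(t['pixels'][190:300,340:450],3.6);B=up(s['pixels'][250:360,145:255],3.6)
cv2.imwrite('pics/c3.png',np.hstack([A,B]))
save(p,'w3.png')
print(np.round(p['pose'],3).tolist())
E
```

```text
[([398.2, 225.6, 427.1, 260.7], 0.75)]
[([250.4, 211.8, 272.8, 239.9], 0.73), ([168.3, 298.6, 209.6, 343.2], 0.61)]
[[0.994, 0.109, 0.031, 0.495], [0.113, -0.955, -0.275, 0.229], [-0.0, 0.277, -0.961, 0.437], [0.0, 0.0, 0.0, 1.0]]
```

View pics/c3.png

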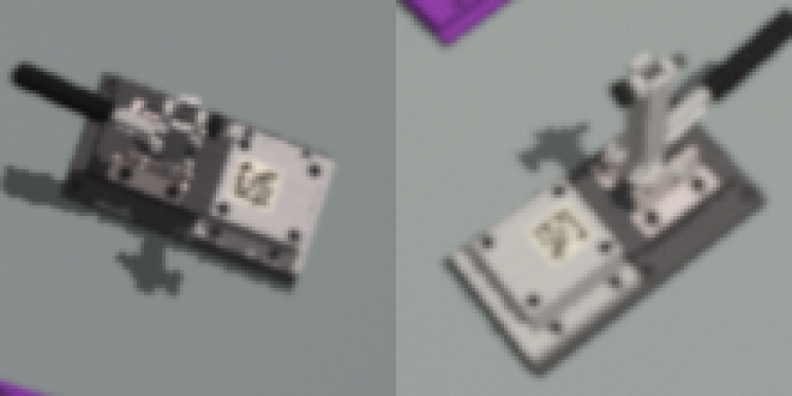

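View pics/w3.png

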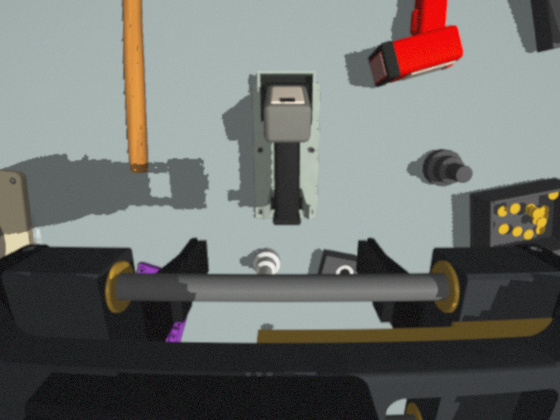

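```bash
python3 - <<'E'
from h import *
p=eyes.camera('wrist');t=eyes.camera('top');s=eyes.camera('scene')
for c,z in [((287,145),.095),((287.5,215),.095),((258,72),.02),((315,72.5),.02),((254.5,218),.004),((318.5,218),.004),((287.5,222.5),.08)]: print(c,onz(p,c,z).round(4))
print('label',onz(t,(410.9,241.7),.045),onz(s,(190.4,315.9),.045))
print(sensors.read_state()['ee_pos'])
E
```

```text
(287, 145) [0.503  0.2036 0.095 ]
(287.5, 215) [0.5132 0.1231 0.095 ]
(258, 72) [0.457  0.2856 0.02  ]
(315, 72.5) [0.5295 0.2934 0.02  ]
(254.5, 218) [0.4698 0.0843 0.004 ]
(318.5, 218) [0.5649 0.0953 0.004 ]
(287.5, 222.5) [0.5152 0.1087 0.08  ]
label [ 0.51167746 -0.27004418  0.045     ] [ 0.51810833 -0.27106627  0.045     ]
[0.50343022 0.15434733 0.27445155]
```

>>> arm_command:
  newtons: 30
  steps:
    - {"slide": [0.0045,0.015,-0.03],"rot": [0,0,0],"grip": 1}
    - {"slide": [0,0,-0.04],"rot": [0,0,0],"grip": 1}
    - {"slide": [0,0,-0.04],"rot": [0,0,0],"grip": 1}
    - {"slide": [0,0,-0.04],"rot": [0,0,0],"grip": 1}
    - {"slide": [0,0,-0.035],"rot": [0,0,0],"grip": 1}
    - {"slide": [0,0,-0.02],"rot": [0,0,0],"grip": 1}
    - {"slide": [0,0,-0.01],"rot": [0,0,0],"grip": 0.7}
    - {"slide": [0,0,0],"rot": [0,0,0],"grip": 0.5}

```text
time: 12.25
ee_pos: [0.5079, 0.1694, 0.0594]
eef_rot: [0.665, 0.747, -0.0, -0.0]
ft_force: [0.5, 0.2, 0.3]
width: 0.0745
grip_force: 0.0
```

>>> arm_command:
  newtons: 30
  steps:
    - {"slide": [0,0,0],"rot": [0,0,0],"grip": 0.2}
    - {"slide": [0,0,0],"rot": [0,0,0],"grip": 0.2}
    - {"slide": [0,0,0],"rot": [0,0,0],"grip": 0.2}
    - {"slide": [0,0,0],"rot": [0,0,0],"grip": 0.2}
    - {"slide": [0,0,0],"rot": [0,0,0],"grip": 0.2}
    - {"slide": [0,0,0],"rot": [0,0,0],"grip": 0.2}
    - {"slide": [0,0,0],"rot": [0,0,0],"grip": 0.2}
    - {"slide": [0,0,0],"rot": [0,0,0],"grip": 0.2}

```text
time: 13.25
ee_pos: [0.508, 0.1695, 0.0596]
eef_rot: [0.665, 0.747, 0.0, 0.0]
ft_force: [-0.9, 0.3, 2.9]
width: 0.0297
grip_force: 30.0
```

>>> arm_command:
  steps:
    - {"slide": [0,0,0.01],"rot": [0,0,0],"grip": 0.2}
    - {"slide": [0,0,0.02],"rot": [0,0,0],"grip": 0.2}
    - {"slide": [0,0,0.03],"rot": [0,0,0],"grip": 0.2}
    - {"slide": [0,0,0.035],"rot": [0,0,0],"grip": 0.2}
    - {"slide": [0,0,0.04],"rot": [0,0,0],"grip": 0.2}
    - {"slide": [0,0,0.04],"rot": [0,0,0],"grip": 0.2}
    - {"slide": [0,0,0.04],"rot": [0,0,0],"grip": 0.2}
    - {"slide": [0,0,0.025],"rot": [0,0,0],"grip": 0.2}

```text
time: 14.25
ee_pos: [0.5081, 0.1692, 0.3019]
eef_rot: [0.665, 0.746, 0.001, 0.0]
ft_force: [0.7, -0.9, -2.4]
width: 0.0296
grip_force: 30.0
```

>>> arm_command:
  steps:
    - {"slide": [0,-0.02,0],"rot": [0,0,0],"grip": 0.2}
    - {"slide": [0,-0.04,0],"rot": [0,0,-2],"grip": 0.2}
    - {"slide": [0,-0.05,0],"rot": [0,0,-2],"grip": 0.2}
    - {"slide": [0,-0.05,0],"rot": [0,0,-2],"grip": 0.2}
    - {"slide": [0,-0.05,0],"rot": [0,0,-2],"grip": 0.2}
    - {"slide": [-0.002,-0.05,0],"rot": [0,0,-2],"grip": 0.2}
    - {"slide": [-0.003,-0.05,0],"rot": [0,0,-2],"grip": 0.2}
    - {"slide": [-0.003,-0.05,0],"rot": [0,0,-2],"grip": 0.2}

```text
time: 15.25
ee_pos: [0.4974, -0.1947, 0.2985]
eef_rot: [0.753, 0.658, -0.0, -0.001]
ft_force: [1.5, -0.1, -2.4]
width: 0.0293
grip_force: 30.0
```

>>> arm_command:
  steps:
    - {"slide": [-0.003,-0.05,0],"rot": [0,0,-2],"grip": 0.2}
    - {"slide": [-0.003,-0.05,0],"rot": [0,0,-2],"grip": 0.2}
    - {"slide": [-0.002,-0.045,0],"rot": [0,0,-2],"grip": 0.2}
    - {"slide": [0,-0.03,0],"rot": [0,0,0],"grip": 0.2}
    - {"slide": [0,-0.015,0],"rot": [0,0,0],"grip": 0.2}
    - {"slide": [0,0,-0.03],"rot": [0,0,0],"grip": 0.2}
    - {"slide": [0,0,-0.03],"rot": [0,0,0],"grip": 0.2}
    - {"slide": [0,0,0],"rot": [0,0,0],"grip": 0.2}

```text
time: 16.25
ee_pos: [0.4886, -0.3813, 0.2371]
eef_rot: [0.786, 0.618, -0.001, -0.002]
ft_force: [-0.0, -0.1, -1.4]
width: 0.0297
grip_force: 30.0
```

```bash
python3 - <<'E'
from h import *
t=eyes.camera('top');s=eyes.camera('scene');w=eyes.camera('wrist');save(w,'w4.png')
up=lambda a,k:cv2.resize(a,None,fx=k,fy=k,interpolation=3)[:,:,::-1]
A=up(t['pixels'][170:300,350:480],3);B=up(s['pixels'][210:340,130:260],3)
# wrist too, below
cv2.imwrite('pics/c4.png',np.vstack([np.hstack([A,B])]))
st=sensors.read_state();print(st['ee_pos'],st['eef_rot'],st['joint_positions'].round(2))
# predicted window & label projections
from scipy.spatial.transform import Rotation as Ro
R=Ro.from_quat(st['eef_rot']).as_matrix();g=st['ee_pos']-R[:,2]*.019
print('toolx',R[:,0])
d=R[:,0]*np.sign(R[1,0]);win=g+.0886*d+np.array([0,0,-.062]);hb=g+.066*d+np.array([0,0,.04]);rear=g-.06*d
for n,q in (('t',t),('s',s),('w',w)):
  P=proj(q,np.array([win,hb,rear,[.516,-.271,.045]]));print(n,P.round(1).tolist(), ((P-([350,170] if n=='t' else [130,210]))*3).round().tolist())
E
```

```text
[ 0.49111142 -0.3817966   0.24070274] [7.85356818e-01 6.19043050e-01 1.05998251e-04 5.99703276e-04] [-0.08  0.42  0.91  1.48 -0.33  1.4   0.6 ]
toolx [ 2.33571383e-01  9.72339487e-01 -5.75991392e-04]
t [[445.0, 231.8], [477.5, 226.3], [530.7, 251.6], [411.4, 240.0]] [[285.0, 186.0], [382.0, 169.0], [542.0, 245.0], [184.0, 210.0]]
s [[167.7, 288.5], [145.5, 267.3], [83.4, 326.9], [189.6, 315.4]] [[113.0, 236.0], [47.0, 172.0], [-140.0, 351.0], [179.0, 316.0]]
w [[283.6, 99.4], [285.0, 150.6], [283.8, 362.9], [281.5, 84.8]] [[461.0, -332.0], [465.0, -178.0], [461.0, 459.0], [455.0, -376.0]]
```

View pics/c4.png

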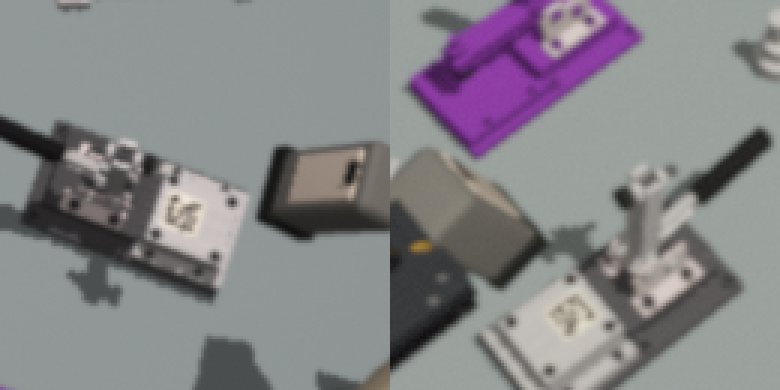

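View pics/w4.png

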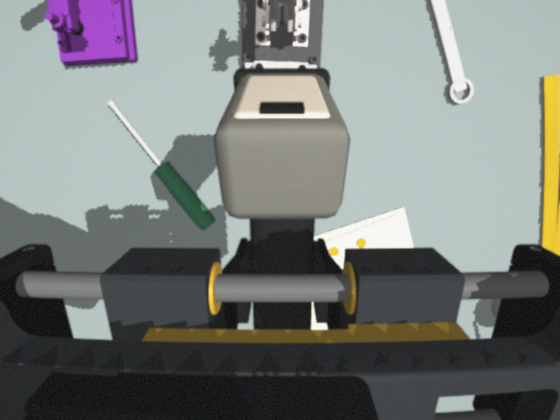

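>>> arm_command:
  steps:
    - {"slide": [-0.003,-0.005,-0.02],"rot": [0,0,0],"grip": 0.2}
    - {"slide": [0,0,-0.02],"rot": [0,0,0],"grip": 0.2}
    - {"slide": [0,0,-0.015],"rot": [0,0,0],"grip": 0.2}
    - {"slide": [0,0,-0.01],"rot": [0,0,0],"grip": 0.2}
    - {"slide": [0,0,0],"rot": [0,0,0],"grip": 0.2}
    - {"slide": [0,0,0],"rot": [0,0,0],"grip": 0.2}
    - {"slide": [0,0,0],"rot": [0,0,0],"grip": 0.2}
    - {"slide": [0,0,0],"rot": [0,0,0],"grip": 0.2}

```text
time: 17.4
ee_pos: [0.4891, -0.3857, 0.1749]
eef_rot: [0.785, 0.62, 0.0, 0.0]
ft_force: [-0.1, -0.9, -2.6]
width: 0.0297
grip_force: 30.0
```

```bash
python3 - <<'E'
from h import *
t=eyes.camera('top');s=eyes.camera('scene')
up=lambda a,k:cv2.resize(a,None,fx=k,fy=k,interpolation=3)[:,:,::-1]
A=up(t['pixels'][170:300,350:480],3);B=up(s['pixels'][230:360,120:250],3)
st=sensors.read_state();print(st['ee_pos'],st['eef_rot'])
from scipy.spatial.transform import Rotation as Ro
R=Ro.from_quat(st['eef_rot']).as_matrix();g=st['ee_pos']-R[:,2]*.019
d=R[:,0];z=-R[:,2];win=g+.0886*d-.062*z;aim=g+.119*d-.147*z
print('aim',aim,'win',win)
for n,q,o in (('t',t,(350,170)),('s',s,(120,230))): print(n,((proj(q,np.array([win,aim]))-o)*3).round().tolist())
cv2.imwrite('pics/c5.png',np.hstack([A,B]))
E
```

```text
[ 0.48903724 -0.38562198  0.17468046] [7.84781297e-01 6.19772753e-01 1.39252343e-04 1.77884152e-04]
aim [ 0.51667329 -0.26987573  0.04668024] win [ 0.50959036 -0.29943895  0.13168029]
t [[257.0, 204.0], [183.0, 209.0]]
s [[154.0, 227.0], [210.0, 254.0]]
```

View pics/c5.png

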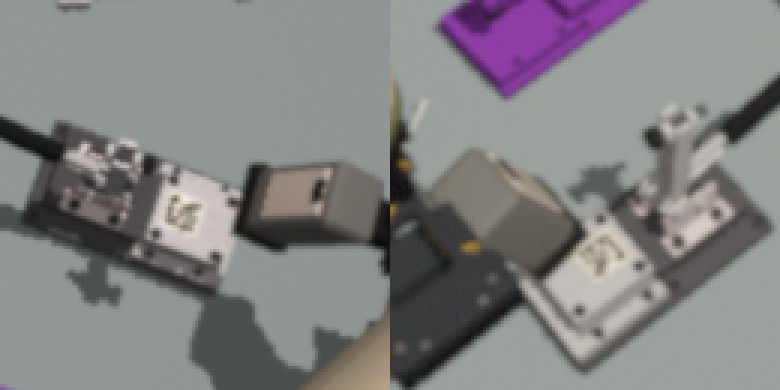

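>>> arm_command:
  steps:
    - {"slide": [0,0,0],"rot": [0,0,0],"grip": 0.2}
    - {"slide": [0,0,0],"rot": [0,0,0],"grip": 0.2}
    - {"slide": [0,0,0],"rot": [0,0,0],"grip": 0.2}
    - {"slide": [0,0,0],"rot": [0,0,0],"grip": 0.2}
    - {"slide": [0,0,0],"rot": [0,0,0],"grip": 0.2}
    - {"slide": [0,0,0],"rot": [0,0,0],"grip": 0.2}
    - {"slide": [0,0,0],"rot": [0,0,0],"grip": 0.2}
    - {"slide": [0,0,0],"rot": [0,0,0],"grip": 0.2}

```text
time: 18.5
ee_pos: [0.489, -0.3856, 0.1745]
eef_rot: [0.785, 0.62, 0.0, 0.0]
ft_force: [-0.6, 0.3, -2.0]
width: 0.0299
grip_force: 30.0
```

>>> arm_command:
  steps:
    - {"slide": [0,0,0],"rot": [0,0,0],"grip": 0.2}
    - {"slide": [0,0,0],"rot": [0,0,0],"grip": 0.2}
    - {"slide": [0,0,0],"rot": [0,0,0],"grip": 0.2}
    - {"slide": [0,0,0],"rot": [0,0,0],"grip": 0.2}
    - {"slide": [0,0,0],"rot": [0,0,0],"grip": 0.2}
    - {"slide": [0,0,0],"rot": [0,0,0],"grip": 0.2}
    - {"slide": [0,0,0],"rot": [0,0,0],"grip": 0.2}
    - {"slide": [0,0,0],"rot": [0,0,0],"grip": 0.2}

```text
time: 19.5
ee_pos: [0.4889, -0.3856, 0.1745]
eef_rot: [0.785, 0.62, 0.0, 0.0]
ft_force: [-0.8, 0.2, -2.2]
width: 0.0301
grip_force: 30.0
```

>>> arm_command:
  steps:
    - {"slide": [0,0,0],"rot": [0,0,0],"grip": 0.2}
    - {"slide": [0,0,0],"rot": [0,0,0],"grip": 0.2}
    - {"slide": [0,0,0],"rot": [0,0,0],"grip": 0.2}
    - {"slide": [0,0,0],"rot": [0,0,0],"grip": 0.2}
    - {"slide": [0,0,0],"rot": [0,0,0],"grip": 0.2}
    - {"slide": [0,0,0],"rot": [0,0,0],"grip": 0.2}
    - {"slide": [0,0,0],"rot": [0,0,0],"grip": 0.2}
    - {"slide": [0,0,0],"rot": [0,0,0],"grip": 0.2}

```text
time: 20.5
ee_pos: [0.4889, -0.3856, 0.1745]
eef_rot: [0.785, 0.62, 0.0, 0.0]
ft_force: [-0.4, -0.0, -2.1]
width: 0.0299
grip_force: 30.0
```

>>> arm_command:
  steps:
    - {"slide": [0,0,0.02],"rot": [0,0,0],"grip": 0.2}
    - {"slide": [0,0,0.03],"rot": [0,0,0],"grip": 0.2}
    - {"slide": [0,0,0.035],"rot": [0,0,0],"grip": 0.2}
    - {"slide": [0,0,0.03],"rot": [0,0,0],"grip": 0.2}
    - {"slide": [0,0.02,0.012],"rot": [0,0,0],"grip": 0.2}
    - {"slide": [0.002,0.04,0],"rot": [0,0,2],"grip": 0.2}
    - {"slide": [0.002,0.05,0],"rot": [0,0,2],"grip": 0.2}
    - {"slide": [0.002,0.05,0],"rot": [0,0,2],"grip": 0.2}

```text
time: 21.5
ee_pos: [0.4948, -0.2247, 0.3028]
eef_rot: [0.751, 0.66, 0.0, 0.001]
ft_force: [1.5, -0.3, -2.1]
width: 0.0297
grip_force: 30.0
```

>>> arm_command:
  steps:
    - {"slide": [0.002,0.05,0],"rot": [0,0,2],"grip": 0.2}
    - {"slide": [0.002,0.05,0],"rot": [0,0,2],"grip": 0.2}
    - {"slide": [0.002,0.05,0],"rot": [0,0,2],"grip": 0.2}
    - {"slide": [0.002,0.05,0],"rot": [0,0,2],"grip": 0.2}
    - {"slide": [0.002,0.05,0],"rot": [0,0,2],"grip": 0.2}
    - {"slide": [0.002,0.05,0],"rot": [0,0,2],"grip": 0.2}
    - {"slide": [0.002,0.05,0],"rot": [0,0,2],"grip": 0.2}
    - {"slide": [0,0.03,0],"rot": [0,0,0],"grip": 0.2}

```text
time: 22.5
ee_pos: [0.5088, 0.1568, 0.3028]
eef_rot: [0.664, 0.747, 0.001, 0.0]
ft_force: [0.2, -0.8, -1.9]
width: 0.0297
grip_force: 30.0
```

>>> arm_command:
  steps:
    - {"slide": [0,0.006,-0.03],"rot": [0,0,0],"grip": 0.2}
    - {"slide": [0,0,-0.03],"rot": [0,0,0],"grip": 0.2}
    - {"slide": [0,0,-0.03],"rot": [0,0,0],"grip": 0.2}
    - {"slide": [0,0,-0.02],"rot": [0,0,0],"grip": 0.2}
    - {"slide": [0,0,-0.01],"rot": [0,0,0],"grip": 0.2}
    - {"slide": [0,0,0],"rot": [0,0,0],"grip": 0.2}
    - {"slide": [0,0,0],"rot": [0,0,0],"grip": 0.2}
    - {"slide": [0,0,0],"rot": [0,0,0],"grip": 0.2}

```text
time: 23.5
ee_pos: [0.5094, 0.1606, 0.1823]
eef_rot: [0.665, 0.747, 0.001, 0.0]
ft_force: [0.2, 0.2, -2.9]
width: 0.0296
grip_force: 30.0
```

>>> arm_command:
  steps:
    - {"slide": [-0.0014,0.0089,0],"rot": [0,0,0],"grip": 0.2}
    - {"slide": [0,0,0],"rot": [0,0,0],"grip": 0.2}
    - {"slide": [0,0,-0.02],"rot": [0,0,0],"grip": 0.2}
    - {"slide": [0,0,-0.02],"rot": [0,0,0],"grip": 0.2}
    - {"slide": [0,0,-0.015],"rot": [0,0,0],"grip": 0.2}
    - {"slide": [0,0,-0.01],"rot": [0,0,0],"grip": 0.2}
    - {"slide": [0,0,0],"rot": [0,0,0],"grip": 0.2}
    - {"slide": [0,0,0],"rot": [0,0,0],"grip": 0.2}

```text
time: 24.5
ee_pos: [0.5079, 0.1694, 0.1171]
eef_rot: [0.665, 0.747, 0.0, 0.0]
ft_force: [-0.6, -0.3, -1.7]
width: 0.0297
grip_force: 30.0
```

Right over the pick pose; descend gently by 57 mm.

>>> arm_command:
  steps:
    - {"slide": [0,0,-0.012],"rot": [0,0,0],"grip": 0.2}
    - {"slide": [0,0,-0.012],"rot": [0,0,0],"grip": 0.2}
    - {"slide": [0,0,-0.011],"rot": [0,0,0],"grip": 0.2}
    - {"slide": [0,0,-0.009],"rot": [0,0,0],"grip": 0.2}
    - {"slide": [0,0,-0.006],"rot": [0,0,0],"grip": 0.2}
    - {"slide": [0,0,-0.004],"rot": [0,0,0],"grip": 0.2}
    - {"slide": [0,0,-0.002],"rot": [0,0,0],"grip": 0.2}
    - {"slide": [0,0,0],"rot": [0,0,0],"grip": 0.2}

```text
time: 25.5
ee_pos: [0.5076, 0.1693, 0.0606]
eef_rot: [0.665, 0.747, 0.0, 0.0]
ft_force: [-0.9, 0.1, -2.5]
width: 0.03
grip_force: 30.0
```

>>> arm_command:
  steps:
    - {"slide": [0,0,-0.0005],"rot": [0,0,0],"grip": 0.2}
    - {"slide": [0,0,-0.0005],"rot": [0,0,0],"grip": 0.2}
    - {"slide": [0,0,-0.0003],"rot": [0,0,0],"grip": 0.2}
    - {"slide": [0,0,0],"rot": [0,0,0],"grip": 0.2}
    - {"slide": [0,0,0],"rot": [0,0,0],"grip": 0.2}
    - {"slide": [0,0,0],"rot": [0,0,0],"grip": 0.2}
    - {"slide": [0,0,0],"rot": [0,0,0],"grip": 0.2}
    - {"slide": [0,0,0],"rot": [0,0,0],"grip": 0.2}

```text
time: 26.5
ee_pos: [0.5077, 0.1693, 0.0595]
eef_rot: [0.665, 0.747, 0.0, 0.0]
ft_force: [-2.3, -1.4, 6.2]
width: 0.0299
grip_force: 30.0
```

Resting now (6 N contact). Release and rise.

>>> arm_command:
  steps:
    - {"slide": [0,0,0.0003],"rot": [0,0,0],"grip": 0.4}
    - {"slide": [0,0,0],"rot": [0,0,0],"grip": 0.5}
    - {"slide": [0,0,0],"rot": [0,0,0],"grip": 0.6}
    - {"slide": [0,0,0],"rot": [0,0,0],"grip": 0.8}
    - {"slide": [0,0,0],"rot": [0,0,0],"grip": 0.8}
    - {"slide": [0,0,0.01],"rot": [0,0,0],"grip": 1}
    - {"slide": [0,0,0.03],"rot": [0,0,0],"grip": 1}
    - {"slide": [0,0,0.05],"rot": [0,0,0],"grip": 1}

```text
time: 27.5
ee_pos: [0.5067, 0.1689, 0.15]
eef_rot: [0.665, 0.747, -0.001, -0.0]
ft_force: [0.1, 1.2, 0.9]
width: 0.0853
grip_force: 0.0
```

>>> arm_command:
  steps:
    - {"slide": [0,0,0.05],"rot": [0,0,0],"grip": 1}
    - {"slide": [0,0,0.05],"rot": [0,0,0],"grip": 1}
    - {"slide": [0,0,0.03],"rot": [0,0,0],"grip": 1}
    - {"slide": [0,-0.01,0],"rot": [0,0,0],"grip": 1}
    - {"slide": [0,-0.01,0],"rot": [0,0,0],"grip": 1}
    - {"slide": [0,0,0],"rot": [0,0,0],"grip": 1}
    - {"slide": [0,0,0],"rot": [0,0,0],"grip": 1}
    - {"slide": [0,0,0],"rot": [0,0,0],"grip": 1}

```text
time: 28.5
ee_pos: [0.5073, 0.1496, 0.279]
eef_rot: [0.665, 0.747, -0.0, -0.0]
ft_force: [0.3, -0.1, 0.4]
width: 0.0873
grip_force: 0.0
```

```bash
python3 - <<'E'
from h import *
p=eyes.camera('wrist');t=eyes.camera('top')
up=lambda a,k:cv2.resize(a,None,fx=k,fy=k,interpolation=3)[:,:,::-1]
cv2.imwrite('pics/c6.png',np.hstack([up(p['pixels'][40:240,180:380],2),up(t['pixels'][190:290,350:450],4)]))
E
```

```text
(no output)
```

View pics/c6.png

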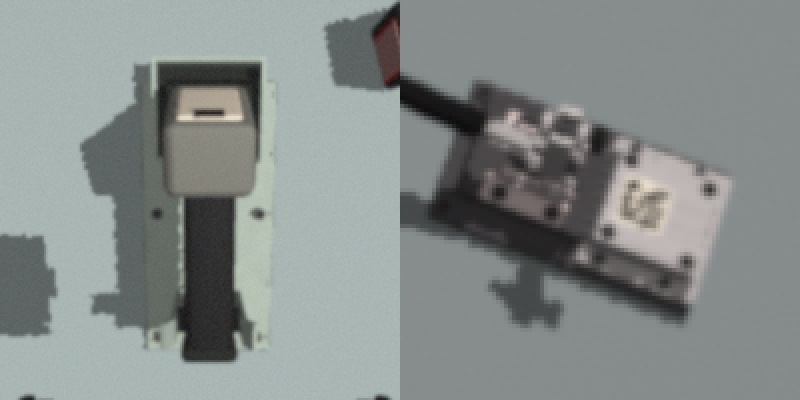

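The scanner lies level in its rest (head over the tray, handle in the fork). The clamp is open and the label is bare, so I'm handing the job in.

```bash
python3 -c "
from bench import order
print(order.close_job())"
```

```text
the job is handed in; nothing more can be done
None
```

The job is handed in after about 29 s: the clamp is fully open, the scanner was held about 9 cm from the bare label for over 3 s, and it is back in its rest. The robot gives no read signal, so I checked the aim only by camera and calculation.

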